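# Set up the shim reader

## Task

Get the shim reader on the table ready for a reading: first lay (do not drop) the longer of the two loose aluminium shim strips flat in its open drawer and let go, then push the drawer fully shut. Next raise the stiff display lid by its front tab until it stands about 60 degrees up from closed, in line with the sloping steel guide bar beside it, and let go so that it stays there; last, throw the large toggle switch fully over to on, away from the robot. Do not press the chrome button, and leave the other loose things where they are.

Things in the scene. Friction and masses are not known exactly. Their poses are not given: they have to be found in the camera images.
- reader: Grey instrument case fixed to the table, 200 (x) x 380 (y) x 80 mm high, origin at the centre of its underside, front facing -x. Its left half (+y) holds the drawer, whose roof is the case top; its right half (-y) carries the display lid, hinged at the back. A fixed 60-degree steel guide bar (90 x 6 mm, 12 mm deep) rises from the hinge line just right of the lid, at y = -178 mm.
- drawer (a joint): Drawer slide, m: 0 fully shut, 0.15 fully open (slides out along the reader's -x). Starts open; a light push of about 2 N moves it.
- drawer_floor (a point): Centre of the drawer's inner floor, on its upper face 13 mm above the table, moving with the drawer; axes as the reader's. Inside 120 mm (x) x 160 mm (y); the walls are 5 mm thick and their rims are 37 mm above this floor.
- drawer_front (a point): Centre of the outer face of the drawer's front panel, 35 mm above the table. The panel is 180 mm wide (y), 24 mm thick, from 4 to 60 mm above the table. Fully shut, it stands 24 mm proud of the case front.
- screen (a joint): Angle of the stiff display lid, rad: 0 closed (lying flat on the case), growing as the front edge rises; target about 1.047 (60 degrees). It stays where it is left. About 6 N at the tab moves it.
- screen_tab (a point): Grip point of the black tab that sticks out of the middle of the lid's front edge, 203 mm from the hinge axis. The tab is 24 mm wide (y), 18 mm thick and stands 50 mm out beyond the lid edge (grip point 33 mm beyond the edge); it turns with the lid. Can be pinched across its width from above. The lid is 150 mm wide (y) and 12 mm thick. Near the lid's edge is a 60 mm wide fairing, 6 mm out.
- screen_hinge (a point): Middle of the lid's hinge axis (parallel to the reader's y), 86 mm above the table, fixed to the reader.
- end_cap: Fixed steel end plate, 150 x 200 x 18 mm high, origin at the centre of its underside; carries the toggle switch (its +y half) and the chrome push button (its -y half).
- toggle (a joint): Large toggle switch, rad: 0 leaning towards the robot (end cap's -x) = off, 1.0 leaning fully away (+x) = on; upright at 0.5. Stays where it is left.
- toggle_tip (a point): Centre of the 26 mm ball at the tip of the 10 mm thick steel toggle lever, 85 mm from its pivot, which lies along the end cap's y, 40 mm above the table; the switch housing is 70 x 50 mm and its top is 43 mm above the table.
- start_button (a joint): Chrome push button beside the toggle, 32 mm in diameter: 0 up, 0.006 m fully pressed. Not to be pressed.
- long_strip: The longer aluminium shim strip, 135 x 36 x 8 mm, length along its x, origin at the centre of its underside.
- short_strip: The shorter aluminium shim strip, 85 x 36 x 8 mm, length along its x, origin at the centre of its underside. To be left alone.
- weight: Lead-grey tungsten weight with a button head, 36 mm in diameter, 50 mm high, origin under its centre. To be left alone.
- block: Teal acetal block, 100 x 60 x 40 mm, origin under its centre. To be left alone.
- driver: Screwdriver, 180 mm long, lying on the table. To be left alone.
There are look-alikes about, which are no part of the job. What is shaped like the end_cap but brown is not meant.

How it is judged:
On the way, in this order (a step that is already met when the one before it is completed fails the run):
1. the longer strip lies flat in the open drawer, released (x of long_strip in the frame of drawer_floor between -0.055 and 0.055 m and y of long_strip in the frame of drawer_floor between -0.05 and 0.05 m and z of long_strip in the frame of drawer_floor between -0.005 and 0.013 m and angle between the z axis of long_strip and the z axis of drawer_floor, either way round below 0.12 rad and contact force between the fingers and long_strip below 0.05 N and value of joint drawer above 0.06 m), for 0.2 s.
2. the drawer is fully shut with the strip in it (x of long_strip in the frame of drawer_floor between -0.055 and 0.055 m and y of long_strip in the frame of drawer_floor between -0.05 and 0.05 m and z of long_strip in the frame of drawer_floor between -0.005 and 0.013 m and angle between the z axis of long_strip and the z axis of drawer_floor, either way round below 0.12 rad and value of joint drawer below 0.005 m), for 0.2 s.
3. the lid stands at about 60 degrees, released (value of joint screen between 0.917 and 1.178 rad and contact force between each of the fingers, the arm and reader below 0.1 N), for 0.3 s.
4. the toggle is thrown fully over to on (value of joint toggle above 0.85 rad), for 0.1 s.
At the end, for the whole second after the job is handed in: The longer strip lies flat in the drawer (within 7 degrees), the drawer is shut to within 5 mm, the display lid stands still at 60 degrees (52.5 to 67.5), and the toggle is over at on (joint above 0.85); nothing is touched (all of step 2 and value of joint screen between 0.917 and 1.178 rad and value of joint toggle above 0.85 rad and contact force between the fingers and long_strip below 0.05 N and velocity of joint screen between -0.03 and 0.03 rad/s and linear speed of long_strip below 0.02 m/s).
It fails at once if the chrome button is pressed (value of joint start_button above 0.003 m).
It fails at once if the strip is dropped (falls free faster than 0.9 m/s) (linear speed of long_strip above 0.9 m/s and contact force between the fingers and long_strip below 0.05 N).
It fails at once if another loose thing is moved by more than 30 mm (distance of any of short_strip, weight, block, driver from where it was at the start of the episode above 0.03 m).
It also fails if it takes over 72 s, if anything falls off the work surface, if the arm or the gripper's body presses on something with over 40 N, if the wrist force passes 120 N, or if a joint passes its speed limit or range.

## Robot

A 6-joint arm with a two-finger parallel gripper is mounted at the origin on the work surface. World frame = base frame: x ahead of the robot, y to its left, z up, the work surface at z = 0. Lengths are in m, angles in rad, forces in N, time in s.
With the tool pointing down it reaches from about 0.35 to 0.925 m from the base axis. Payload 6.4 kg.
Tool frame: the origin (TCP) lies midway between the tips of the shut fingers; the grasp point (between the pads) lies 19 mm behind it; z points along the fingers, y is the line along which they close (so a half turn about z gives the same grasp; the last joint's range is limited). The gripper opens to 85 mm and grips with 20 to 120 N. Pads are 22 mm wide; open, the fingers measure 114 mm over their backs; the gripper's body (76 mm by 85 mm) begins 54 mm behind the grasp point. The pads swing forward as they close: fully open they stand 13 mm farther back than shut.
Start: joints at [-1.393, 0.245, 1.558, -0, 1.339, -0.174], TCP at [0.224, -0.61, 0.231] pointing down, gripper open.
Joint ranges: [-3.13, 3.13], [-1.02, 2.26], [0.13, 2.54], [-0.95, 4.09], [0.21, 2.88], [-2.74, 2.74]. Speed limits (rad/s): [2.57, 2.57, 3.14, 3.14, 3.14, 3.14].

## Interface

Orientations are given as a rotation vector (axis times angle).
In Python, from bench import robot, eyes gives the robot as it stands.
- The arm moves only by the shell command python3 -m inch 'ROWS' [FORCE]. ROWS is a JSON object of lists of equal length, an entry for each row: "translation": the shift along the tool's x, y, z in m, a list of three; "twist": the turn, a rotation vector about the tool's x, y, z in rad, a list of three; "gripper": the finger opening in m, from 0 to 0.0854. In form: {"translation": [[tx, ty, tz], ...], "twist": [[rx, ry, rz], ...], "gripper": [gripper, ...]}. A call has 1 to 10 rows; each row shifts and turns the commanded pose from where the row before left it, along the tool's axes as they then stand; what a row does not reach is not made up. A row lasts 1/12 s, in which the tool goes at most 41.7 mm and 7.16 degrees, less where a joint would pass 70% of its speed; a pose out of reach is approached as far as the arm can. A call with a gripper value outside its range is refused whole. The fingers move at their own pace and stop on an object; FORCE is the grip in N (left out, the last holds). Time passes only in rows, so rows that do not move let the fingers close. It gives the time, the measured TCP pose, the force, the opening and the grip force at its end, in the units of the state.
- robot.get_obs(): the state, without advancing time (a new reading comes with each control period).
- eyes.capture(name): name is "scene" or "side" or "wrist"; returns a dict with "img" (400x640x3 uint8, red, green, blue), "range_z" (400x640 float32, m along the optical axis (not along the pixel's ray), 0 where there is no reading), "fx", "fy", "cx", "cy" (pixels), "dist_coeffs" ([k1, k2, p1, p2, k3] as OpenCV has them; the pictures are not rectified), "world_from_camera" (4x4, takes a point from camera to world coordinates); the wrist camera has in their place "hand_eye" (4x4, takes a point from camera to tool coordinates, whose origin is the TCP and whose axes are the flange's). Camera axes: x right, y down, z forward; pixel columns grow to the right and rows downward; lengths in m; the calibration is good to about 2 mm. A picture is of the moment at which its call begins: read the wrist's pose just before it.
- robot.close_job(): hands the job in; it is judged then, once.
The state is a dict: "t": time; "joint_pos": joint angles; "qd": joint speeds; "effort": joint torques, N m; "tool_pos": TCP position; "tcp_rot": TCP orientation; "wrist_force": force on the tool from outside, world axes, zero at the start; "wrist_torque": the same for the moment, N m; "gripper_width": finger opening in m; "grasp_force": force on a finger pad.
Only numpy, scipy, OpenCV 4.12 (cv2) and the standard library are available. Lean on these libraries where they do the work, as an engineer would, in place of code of your own. Each camera call takes 0.05 s, during which the arm holds its last target. There are 200 camera calls.

## Working session

There is one attempt and no reset: what is moved stays moved. The work goes in short steps, Python scripts to look and compute and a shell command to move; the robot and the scene stay as the last step left them, time stands still between calls to the robot, and variables do not carry over. Pictures are saved under pics/ and viewed, at most 10 in all, crops included, and the job is handed in when it is done.

```bash
ls; mkdir -p pics; cat > h.py <<'E'
import numpy as np,cv2
from bench import robot,eyes
from scipy.spatial.transform import Rotation as R
def cap(n):
    o=robot.get_obs();c=eyes.capture(n)
    c['K']=np.array([[c['fx'],0,c['cx']],[0,c['fy'],c['cy']],[0,0,1.]]);c['D']=np.array(c['dist_coeffs'],float)
    if n=='wrist':
        T=np.eye(4);T[:3,:3]=R.from_rotvec(o['tcp_rot']).as_matrix();T[:3,3]=o['tool_pos'];c['T']=T@np.array(c['hand_eye'])
    else:c['T']=np.array(c['world_from_camera'])
    return c
def cloud(c):
    """world points (H,W,3), nan where no depth"""
    h,w=c['range_z'].shape
    u,v=np.meshgrid(np.arange(w),np.arange(h))
    p=cv2.undistortPoints(np.stack([u,v],-1).reshape(-1,1,2).astype(float),c['K'],c['D']).reshape(h,w,2)
    z=np.where(c['range_z']>0,c['range_z'],np.nan)
    P=np.dstack([p[...,0]*z,p[...,1]*z,z])
    return P@c['T'][:3,:3].T+c['T'][:3,3]
def plane(c,px,z):
    p=cv2.undistortPoints(np.array(px,float).reshape(-1,1,2),c['K'],c['D']).reshape(-1,2)
    d=np.c_[p,np.ones(len(p))]@c['T'][:3,:3].T;o=c['T'][:3,3]
    return o+d*((z-o[2])/d[:,2])[:,None]
def save(c,n): cv2.imwrite(n,c['img'][...,::-1])
E
python3 - <<'E'
from h import *
o=robot.get_obs();print({k:np.round(v,3) for k,v in o.items()})
for n in('scene','side'):
    c=cap(n);save(c,f'pics/{n}0.png');np.save(n+'0.npy',c,allow_pickle=True);print(n,np.round(c['T'],2).tolist(),c['fx'])
E
```

```text
pics
{'t': np.float64(0.0), 'joint_pos': array([-1.393,  0.246,  1.559, -0.   ,  1.339, -0.174]), 'qd': array([ 0.001, -0.   ,  0.001, -0.001,  0.001,  0.001]), 'effort': array([-0.0000e+00, -4.2951e+01, -3.2613e+01, -0.0000e+00,  5.0000e-03,
        0.0000e+00]), 'tool_pos': array([ 0.224, -0.61 ,  0.23 ]), 'tcp_rot': array([-3.091, -0.549,  0.   ]), 'wrist_force': array([0.122, 0.841, 0.128]), 'wrist_torque': array([-0.039, -0.002,  0.041]), 'grasp_force': np.float64(0.0), 'gripper_width': np.float64(0.085)}
scene [[0.31, 0.81, -0.49, 1.3], [0.95, -0.26, 0.16, -0.3], [-0.0, -0.52, -0.86, 1.41], [0.0, 0.0, 0.0, 1.0]] 520.5650110138009
side [[-0.85, -0.28, 0.44, -0.08], [-0.52, 0.47, -0.71, 0.92], [-0.01, -0.84, -0.55, 0.83], [0.0, 0.0, 0.0, 1.0]] 395.05624561233554
```

View pics/scene0.png

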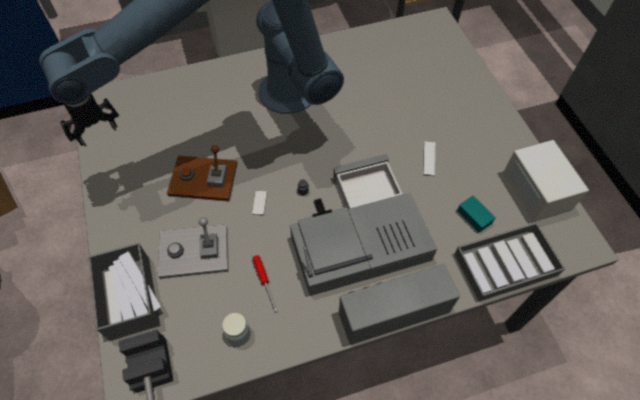

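View pics/side0.png

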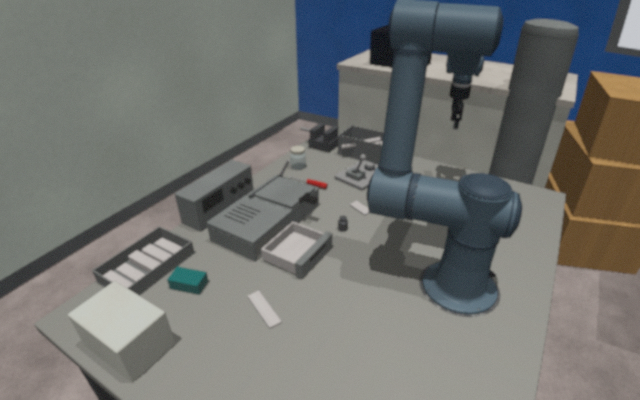

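Scene picture: loose strips at (429,158) and (259,203); reader about (360,240) with its drawer at (367,185) and lid tab at (320,206); grey end cap (193,250) with toggle ball (203,222), and a brown look-alike at (203,178). The weight is at (302,186), block at (477,212), driver at (263,280). I'll measure these next.

```bash
python3 - <<'E'
from h import *
c=np.load('scene0.npy',allow_pickle=True).item();P=cloud(c);g=cv2.cvtColor(c['img'],cv2.COLOR_RGB2GRAY)
print('table z',np.nanmedian(P[110:140,380:420,2]))
def blob(m,seed,roi,z,name):
    k=np.zeros(m.shape,np.uint8);y0,y1,x0,x1=roi;k[y0:y1,x0:x1]=m[y0:y1,x0:x1]
    n,l=cv2.connectedComponents(k);b=l==l[seed[1],seed[0]]
    vu=np.argwhere(b)[:,::-1];q=plane(c,vu,z)[:,:2]
    r=cv2.minAreaRect((q*1000).astype(np.float32));print(name,len(vu),np.round(r[0],1),np.round(r[1],1),round(r[2],1),'z',np.nanmedian(P[b][:,2]));print(np.round(cv2.boxPoints(r)).tolist())
w=(g>165)
blob(w,(429,158),(130,185,410,450),.008,'stripA');blob(w,(259,203),(180,225,240,280),.008,'stripB')
# height-map for reader area
def px(u,v):return np.round(np.nanmedian(P[v-1:v+2,u-1:u+2].reshape(-1,3),0),3)
for n,u,v in [('tab',320,206),('toggle ball',203,222),('weight',302,186),('block',477,210),('casetop',395,225),('lid',335,240),('drawerfloor',367,190),('drawerfront',362,164),('endcap',180,262),('button',176,249),('brown ball',215,150)]:print(n,px(u,v))
# case top: z 0.07..0.09
for nm,lo,hi,roi in [('case',.072,.1,(185,290,285,440)),('endcap',.010,.025,(220,280,150,235))]:
    m=np.zeros(g.shape,bool);y0,y1,x0,x1=roi;s=P[y0:y1,x0:x1,2];m[y0:y1,x0:x1]=(s>lo)&(s<hi)
    q=P[m][:,:2];r=cv2.minAreaRect((q*1000).astype(np.float32));print(nm,m.sum(),np.round(r[0],1),np.round(r[1],1),r[2],np.round(cv2.boxPoints(r)).tolist())
a=c['img'][125:300,150:460,::-1];d=cv2.resize(a,None,fx=2.58,fy=2.58,interpolation=cv2.INTER_CUBIC)
d=np.clip(d.astype(float)*1.3,0,255).astype(np.uint8);cv2.imwrite('pics/crop0.png',d)
E
```

```text
table z 0.0010375543560543488
stripA 316 [435.1 363.5] [ 32.5 132.6] 64.3 z 0.009148314447103956
[[368.0, 378.0], [488.0, 320.0], [502.0, 349.0], [382.0, 407.0]]
stripB 238 [ 428.2 -219.6] [33.9 82.7] 68.2 z 0.009056738249541785
[[383.0, -220.0], [460.0, -251.0], [473.0, -219.0], [396.0, -189.0]]
tab [ 0.553 -0.058  0.099]
toggle ball [ 0.519 -0.394  0.128]
weight [ 0.436 -0.079  0.044]
block [0.684 0.403 0.042]
casetop [0.671 0.134 0.078]
lid [ 0.671 -0.052  0.092]
drawerfloor [0.496 0.118 0.015]
drawerfront [0.428 0.122 0.064]
endcap [ 0.565 -0.492  0.018]
button [ 0.53  -0.493  0.04 ]
brown ball [ 0.277 -0.308  0.123]
case 8288 [679.4  28.4] [381.1 304. ] 89.06217956542969 [[524.0, -160.0], [828.0, -165.0], [834.0, 216.0], [531.0, 221.0]]
endcap 2463 [ 539.  -461.3] [230.9 175.9] 82.67729949951172 [[437.0, -565.0], [612.0, -587.0], [641.0, -358.0], [466.0, -336.0]]
```

View pics/crop0.png

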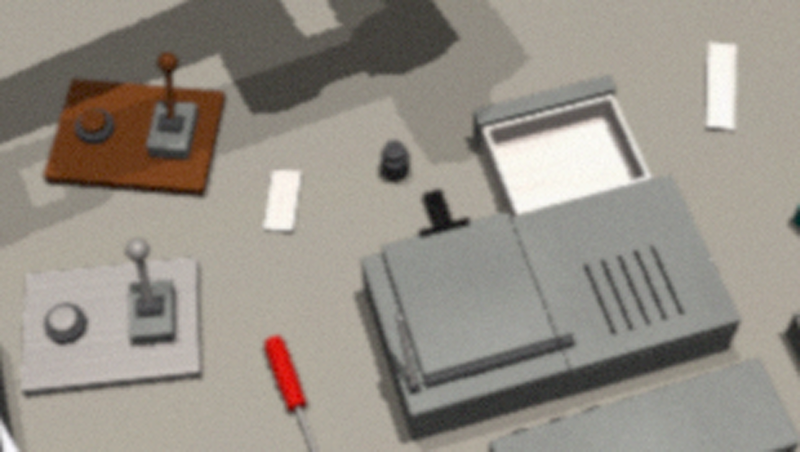

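Candidates for the long strip: A at (429,158) measures about 133 x 33 mm and B at (259,203) about 83 x 34 mm. A is the long one. The end cap meant is the grey one at (193,250), not the brown one at (203,178). The crop confirms both. Next come the fixture poses.

```bash
python3 - <<'E'
from h import *
c=np.load('scene0.npy',allow_pickle=True).item();P=cloud(c)
f=lambda q:np.array(q)/2.58+[150,125]
def show(n,q,z):
    p=plane(c,f(q),z)[:,:2];print(n,np.round(p,3).tolist(),'edges',np.round(np.linalg.norm(np.diff(p,axis=0),axis=1),3));return p
p=show('case FL,BL,BR,FR',[(672,178),(737,322),(413,415),(363,258)],.08)
d=p[0]-p[3];e=p[1]-p[2];print('yaw',np.degrees([np.arctan2(-d[0],d[1]),np.arctan2(-e[0],e[1])]),p.mean(0))
q=show('drawer front top outer R,L',[(476,112),(612,80)],.06)
show('tab sides',[(424,193),(443,191)],.095)
s=show('endcap FR?,FL,BL,BR',[(23,275),(197,258),(200,375),(25,392)],.018)
d=s[1]-s[0];e=s[2]-s[3];print('yaw',np.degrees([np.arctan2(-d[0],d[1]),np.arctan2(-e[0],e[1])]),s.mean(0))
# depth clouds
def med(m):return np.round(np.nanmedian(P[m],0),3),m.sum()
X,Y,Z=P[...,0],P[...,1],P[...,2]
with np.errstate(invalid='ignore'):
    print('ball',med((Z>.105)&(Z<.15)&(Y>-.44)&(Y<-.36)&(X>.44)&(X<.6)))
    print('button',med((Z>.033)&(Z<.06)&(Y>-.53)&(Y<-.47)&(X>.45)&(X<.6)))
    m=(Z>.08)&(Z<.12)&(Y>-.1)&(Y<.0)&(X>.48)&(X<.575)
    t=P[m];print('tab',m.sum(),np.round(np.percentile(t,[2,50,98],axis=0),3).tolist())
    m=(Z>.05)&(Z<.075)&(X<.46)&(X>.40)&(Y>.02)&(Y<.24);t=P[m];print('drawer front',m.sum(),np.round(np.percentile(t,[2,50,98],axis=0),3).tolist())
    t=P[m];A=np.polyfit(t[:,1],t[:,0],1);print('yaw dr',np.degrees(np.arctan(-A[0])))
    m=(Z>.1)&(X>.55)&(X<.9)&(Y>-.2)&(Y<-.1);t=P[m];print('guide',m.sum(),np.round(np.percentile(t,[2,50,98],axis=0),3).tolist())
E
```

```text
case FL,BL,BR,FR [[0.587, 0.219], [0.782, 0.213], [0.776, -0.159], [0.578, -0.156]] edges [0.195 0.372 0.198]
yaw [-1.39194599 -0.89434596] [0.68108936 0.02927809]
drawer front top outer R,L [[0.414, 0.036], [0.421, 0.212]] edges [0.177]
tab sides [[0.526, -0.067], [0.53, -0.045]] edges [0.022]
endcap FR?,FL,BL,BR [[0.443, -0.535], [0.484, -0.336], [0.632, -0.366], [0.592, -0.556]] edges [0.204 0.151 0.195]
yaw [-11.55219723 -11.90287758] [ 0.53791122 -0.44811348]
ball (array([ 0.517, -0.394,  0.127]), np.int64(68))
button (array([ 0.526, -0.498,  0.04 ]), np.int64(99))
tab 138 [[0.529, -0.08, 0.089], [0.553, -0.061, 0.099], [0.575, -0.04, 0.106]]
drawer front 484 [[0.408, 0.034, 0.051], [0.425, 0.117, 0.059], [0.441, 0.206, 0.068]]
yaw dr -0.9553830900853182
guide 153 [[0.585, -0.153, 0.1], [0.725, -0.129, 0.117], [0.895, -0.1, 0.166]]
```

```bash
cat >> h.py <<'E'
def need(x,y,z,yaw=None):
    """tool-frame shift at the present attitude to reach xyz; yaw (deg) of tool x -> tool-z twist"""
    o=robot.get_obs();r=R.from_rotvec(o['tcp_rot']);M=r.as_matrix()
    print('t',round(o['t'],2),'pos',np.round(o['tool_pos'],4),'F',np.round(o['wrist_force'],1),'w',round(o['gripper_width'],4),'grip',round(o['grasp_force'],1))
    psi=np.degrees(np.arctan2(M[1,0],M[0,0]))
    print('shift(tool)',np.round(M.T@(np.array([x,y,z])-o['tool_pos']),4),'yaw',round(psi,2),'tilt',np.round(np.degrees(np.arccos(-M[2,2])),2), '' if yaw is None else ('twist z',round(-np.radians((yaw-psi+180)%360-180),4)))
E
Z='"gripper":[0.085,0.085,0.085,0.085,0.085,0.085,0.085,0.085,0.085,0.085]'
python3 -m inch '{"translation":[[0,0,0],[0,0,0],[0,0,0],[0,0,0],[0,0,0],[0,0,0],[0,0,0],[0,0,0],[0,0,0],[0,0,0]],"twist":[[0,0,-0.123],[0,0,-0.123],[0,0,-0.123],[0,0,-0.123],[0,0,-0.123],[0,0,-0.123],[0,0,-0.123],[0,0,-0.123],[0,0,-0.123],[0,0,-0.123]],"gripper":[0.085,0.085,0.085,0.085,0.085,0.085,0.085,0.085,0.085,0.085]}'
python3 -m inch '{"translation":[[0,0,0],[0,0,0],[0,0,0],[0,0,0],[0,0,0],[0,0,0],[0,0,0],[0,0,0],[0,0,0]],"twist":[[0,0,-0.123],[0,0,-0.123],[0,0,-0.123],[0,0,-0.123],[0,0,-0.123],[0,0,-0.123],[0,0,-0.123],[0,0,-0.123],[0,0,-0.123]],"gripper":[0.085,0.085,0.085,0.085,0.085,0.085,0.085,0.085,0.085]}'
python3 -m inch '{"translation":[[0.005,0.037,0],[0.005,0.037,0],[0.005,0.037,0],[0.005,0.037,0],[0.005,0.037,0],[0.005,0.037,0],[0.005,0.037,0],[0.005,0.037,0],[0.005,0.037,0],[0.005,0.037,0]],"twist":[[0,0,0],[0,0,0],[0,0,0],[0,0,0],[0,0,0],[0,0,0],[0,0,0],[0,0,0],[0,0,0],[0,0,0]],"gripper":[0.085,0.085,0.085,0.085,0.085,0.085,0.085,0.085,0.085,0.085]}'
python3 -c "
from h import *
need(.42,0,.23,154.2);need(.435,.36,.23)"
```

```text
t: 0.93
tool_pos: [0.2239, -0.6098, 0.2306]
tcp_rot: [-2.202, -2.24, -0.001]
wrist_force: [0.1, -0.3, 0.0]
gripper_width: 0.085
grasp_force: 0.0
t: 1.68
tool_pos: [0.2239, -0.6099, 0.2306]
tcp_rot: [-0.696, -3.063, -0.002]
wrist_force: [0.1, 0.4, 0.4]
gripper_width: 0.085
grasp_force: 0.0
t: 2.52
tool_pos: [0.3409, -0.2537, 0.2309]
tcp_rot: [-0.706, -3.061, -0.001]
wrist_force: [0.3, 0.2, 0.5]
gripper_width: 0.085
grasp_force: 0.0
t 2.52 pos [ 0.3409 -0.2537  0.2309] F [0.3 0.2 0.5] w 0.085 grip 0.0
shift(tool) [0.04   0.2627 0.001 ] yaw 154.02 tilt 0.02 ('twist z', np.float64(-0.0032))
t 2.52 pos [ 0.3409 -0.2537  0.2309] F [0.3 0.2 0.5] w 0.085 grip 0.0
shift(tool) [0.1842 0.5929 0.0011] yaw 154.02 tilt 0.02
```

```bash
python3 -m inch '{"translation":[[0.006,0.0375,0],[0.006,0.0375,0],[0.006,0.0375,0],[0.006,0.0375,0],[0.006,0.0375,0],[0.006,0.0375,0],[0.006,0.0375,0]],"twist":[[0,0,0],[0,0,0],[0,0,0],[0,0,0],[0,0,0],[0,0,0],[0,0,0]],"gripper":[0.085,0.085,0.085,0.085,0.085,0.085,0.085]}' >/dev/null
python3 -m inch '{"translation":[[0.0144,0.033,0],[0.0144,0.033,0],[0.0144,0.033,0],[0.0144,0.033,0],[0.0144,0.033,0],[0.0144,0.033,0],[0.0144,0.033,0],[0.0144,0.033,0],[0.0144,0.033,0],[0.0144,0.033,0]],"twist":[[0,0,0],[0,0,0],[0,0,0],[0,0,0],[0,0,0],[0,0,0],[0,0,0],[0,0,0],[0,0,0],[0,0,0]],"gripper":[0.06,0.06,0.06,0.06,0.06,0.06,0.06,0.06,0.06,0.06]}'
python3 - <<'E'
from h import *
c=cap('wrist');save(c,'pics/w1.png');P=cloud(c);g=cv2.cvtColor(c['img'],cv2.COLOR_RGB2GRAY)
m=((g>150)&(np.abs(P[...,2]-.008)<.012)).astype(np.uint8)
n,l,s,ce=cv2.connectedComponentsWithStats(m)
for i in range(1,n):
    if s[i,4]>2000:
        q=plane(c,np.argwhere(l==i)[:,::-1],.008)[:,:2];r=cv2.minAreaRect((q*1000).astype(np.float32));print(s[i],np.round(r[0],1),np.round(r[1],1),r[2],np.nanmedian(P[l==i][:,2]))
need(.435,.3635,.1,154.2)
E
```

```text
t: 3.93
tool_pos: [0.4322, 0.3604, 0.2308]
tcp_rot: [-0.704, -3.061, 0.001]
wrist_force: [0.9, -0.8, 0.0]
gripper_width: 0.0599
grasp_force: 0.0
[  161     0   461   366 81224] [553.  471.5] [535.3 705.7] 80.3310317993164 0.00013676015454389123
[    0    79   215   321 35363] [ 415.4 -108.9] [317.  562.9] 32.60835647583008 -0.0005125629933878662
[ 139  240   96   59 2998] [484.8 104.9] [144.8  74. ] 89.06802368164062 0.012667821736638163
t 3.98 pos [0.432  0.365  0.2308] F [-2.7  0.3  0.1] w 0.0599 grip 0.0
shift(tool) [-0.0036 -0.0004  0.1307] yaw 154.27 tilt 0.2 ('twist z', np.float64(0.0011))
```

View pics/w1.png

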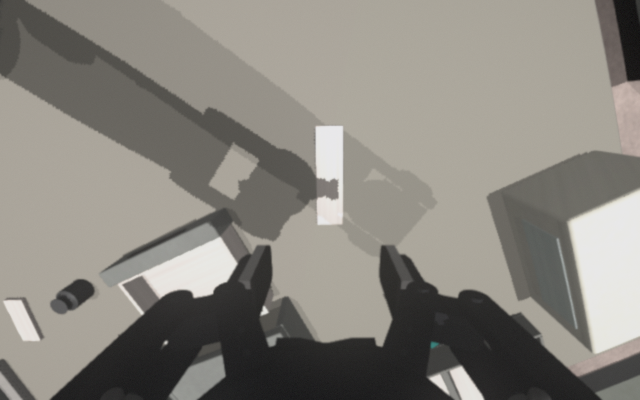

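The wrist view shows the long strip at (316–343, 126–224). The drawer is at lower left around (185,265), and the short strip is at (22,320). The arm was still settling during that shot, so I'll re-measure at rest.

```bash
python3 - <<'E'
from h import *
c=cap('wrist');P=cloud(c);g=cv2.cvtColor(c['img'],cv2.COLOR_RGB2GRAY)
k=np.zeros_like(g);k[110:240,305:355]=(P[110:240,305:355,2]>.005);
h=(g>190).astype(np.uint8);h[:110]=0;h[240:]=0;h[:,:305]=0;h[:,355:]=0
for m in(k,h):
    vu=np.argwhere(m>0)[:,::-1];q=plane(c,vu,.008)[:,:2];r=cv2.minAreaRect((q*1000).astype(np.float32));b=cv2.boxPoints(r);print(len(vu),np.round(r[0],1),np.round(r[1],1),r[2],b.round().tolist())
q=plane(c,[(329.5,175)],.008)[0];print(q)
dr=(g>185)&(P[...,2]>.008)&(P[...,2]<.018)&(P[...,0]>.43)&(P[...,0]<.57)&(P[...,1]<.22)&(P[...,1]>.03)
print('drawer floor',np.round(np.percentile(P[dr],[1,99],axis=0),3).tolist(),dr.sum())
need(.435,.3635,.1,154.2)
E
```

```text
2637 [437.1 362.7] [ 35.9 134.5] 64.70641326904297 [[369.0, 375.0], [490.0, 318.0], [506.0, 350.0], [384.0, 408.0]]
2070 [437.  362.5] [ 35.2 134.4] 64.2718734741211 [[369.0, 376.0], [490.0, 317.0], [505.0, 349.0], [384.0, 408.0]]
[0.43374572 0.36997726 0.008     ]
drawer floor [[0.448, 0.045, 0.011], [0.515, 0.178, 0.014]] 2948
t 4.03 pos [0.432  0.3621 0.2305] F [-0.2 -1.  -0.5] w 0.0599 grip 0.0
shift(tool) [-0.0023  0.0025  0.1305] yaw 154.33 tilt 0.07 ('twist z', np.float64(0.0023))
```

```bash
python3 -m inch '{"translation":[[-0.0043,0.0026,0.035],[0,0,0.035],[0,0,0.035],[0,0,0.035],[0,0,0.035],[0,0,0.02],[0,0,0.015],[0,0,0.01],[0,0,0.005],[0,0,0]],"twist":[[0,0,0],[0,0,0],[0,0,0],[0,0,0],[0,0,0],[0,0,0],[0,0,0],[0,0,0],[0,0,0],[0,0,0]],"gripper":[0.06,0.06,0.06,0.06,0.06,0.06,0.06,0.06,0.06,0.06]}'
python3 -c "
from h import *
need(.437,.3626,.003,154.5)"
```

```text
t: 4.87
tool_pos: [0.4374, 0.3584, 0.0056]
tcp_rot: [-0.705, -3.06, 0.002]
wrist_force: [-0.1, 1.0, 0.3]
gripper_width: 0.0597
grasp_force: 0.0
t 4.87 pos [0.4374 0.3584 0.0056] F [-0.1  1.   0.3] w 0.0597 grip 0.0
shift(tool) [0.0022 0.0036 0.0026] yaw 154.04 tilt 0.09 ('twist z', np.float64(-0.0081))
```

```bash
python3 -m inch '{"translation":[[0,0.001,0.003],[0,0,0],[0,0,0],[0,0,0],[0,0,0],[0,0,0],[0,0,0],[0,0,0]],"twist":[[0,0,0],[0,0,0],[0,0,0],[0,0,0],[0,0,0],[0,0,0],[0,0,0],[0,0,0]],"gripper":[0.06,0.06,0.03,0.025,0.02,0.02,0.02,0.02]}' 50
python3 -c "
from h import *
need(.437,.3626,.13,154.5)"
```

```text
t: 5.53
tool_pos: [0.4391, 0.3604, 0.0046]
tcp_rot: [0.705, 3.06, 0.002]
wrist_force: [-1.5, -1.3, 6.6]
gripper_width: 0.0337
grasp_force: 49.3
t 5.53 pos [0.4391 0.3604 0.0046] F [-1.5 -1.3  6.6] w 0.0337 grip 49.3
shift(tool) [ 0.0027  0.0012 -0.1254] yaw 154.06 tilt 0.1 ('twist z', np.float64(-0.0076))
```

```bash
python3 -m inch '{"translation":[[0,0,-0.01],[0,0,-0.02],[0,0,-0.03],[0,0,-0.03],[0,0,-0.03],[0,0,-0.02]],"twist":[[0,0,0],[0,0,0],[0,0,0],[0,0,0],[0,0,0],[0,0,0]],"gripper":[0.02,0.02,0.02,0.02,0.02,0.02]}'
python3 -m inch '{"translation":[[0,0,0],[0,0,0],[0,0,0],[0,0,0],[0,0,0],[0,0,0],[0,0,0],[0,0,0],[0,0,0],[0,0,0]],"twist":[[0,0,0.114],[0,0,0.114],[0,0,0.114],[0,0,0.114],[0,0,0.114],[0,0,0.114],[0,0,0.114],[0,0,0.114],[0,0,0.114],[0,0,0.114]],"gripper":[0.02,0.02,0.02,0.02,0.02,0.02,0.02,0.02,0.02,0.02]}'
python3 -c "
from h import *
need(.499,.122,.14,88.8)"
```

```text
t: 6.03
tool_pos: [0.4391, 0.3604, 0.147]
tcp_rot: [0.704, 3.059, 0.004]
wrist_force: [0.6, 0.5, -0.7]
gripper_width: 0.0336
grasp_force: 49.9
t: 6.87
tool_pos: [0.438, 0.3598, 0.1436]
tcp_rot: [-2.252, -2.191, 0.0]
wrist_force: [-0.1, -0.5, -0.8]
gripper_width: 0.0332
grasp_force: 49.9
t 6.87 pos [0.438  0.3598 0.1436] F [-0.1 -0.5 -0.8] w 0.0332 grip 49.9
shift(tool) [-0.236   0.0676  0.0036] yaw 88.42 tilt 0.01 ('twist z', np.float64(-0.0066))
```

```bash
python3 -m inch '{"translation":[[-0.0295,0.0085,0],[-0.0295,0.0085,0],[-0.0295,0.0085,0],[-0.0295,0.0085,0],[-0.0295,0.0085,0],[-0.0295,0.0085,0],[-0.0295,0.0085,0],[-0.0295,0.0085,0],[0,0,0],[0,0,0]],"twist":[[0,0,-0.007],[0,0,0],[0,0,0],[0,0,0],[0,0,0],[0,0,0],[0,0,0],[0,0,0],[0,0,0],[0,0,0]],"gripper":[0.02,0.02,0.02,0.02,0.02,0.02,0.02,0.02,0.02,0.02]}'
python3 - <<'E'
from h import *
c=cap('wrist');need(.499,.122,.14,88.8);P=cloud(c);np.save('w2.npy',c,allow_pickle=True)
X,Y,Z=[P[...,i] for i in range(3)]
for n,lo,hi in(('floor',.006,.02),('rim',.044,.056),('front',.0565,.068)):
    m=(Z>lo)&(Z<hi)&(X>.38)&(X<.62)&(Y>0)&(Y<.24);print(n,m.sum(),np.round(np.percentile(P[m],[1,50,99],axis=0),3).tolist())
d=cap('scene')
a=np.hstack([cv2.resize(c['img'],(512,320)),cv2.resize(d['img'][130:255,300:412],(287,320),interpolation=cv2.INTER_CUBIC)]);cv2.imwrite('pics/w2.png',a[...,::-1])
E
```

```text
t: 7.7
tool_pos: [0.5027, 0.1216, 0.1437]
tcp_rot: [-2.241, -2.201, -0.0]
wrist_force: [-0.1, 0.3, -0.5]
gripper_width: 0.0331
grasp_force: 49.9
t 7.75 pos [0.5024 0.1226 0.1435] F [-0.  -0.1 -0.8] w 0.0332 grip 49.9
shift(tool) [-0.0007 -0.0034  0.0035] yaw 89.07 tilt 0.02 ('twist z', np.float64(0.0048))
floor 8604 [[0.438, 0.021, 0.011], [0.477, 0.151, 0.013], [0.585, 0.203, 0.019]]
rim 3792 [[0.432, 0.055, 0.044], [0.471, 0.167, 0.05], [0.581, 0.215, 0.055]]
front 5566 [[0.41, 0.044, 0.057], [0.423, 0.141, 0.06], [0.581, 0.212, 0.067]]
```

View pics/w2.png

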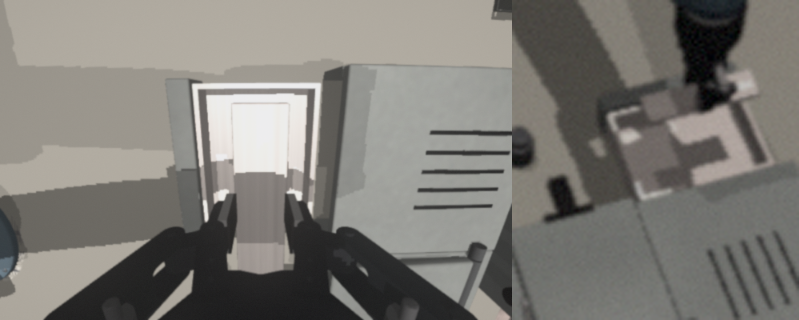

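```bash
python3 - <<'E'
from h import *
c=np.load('w2.npy',allow_pickle=True).item()
f=lambda q:np.array(q)*1.25
print('rim outer F/B left corners',plane(c,f([(194,83),(322,83)]),.05).round(3).tolist())
print('rim inner',plane(c,f([(202,90),(316,90),(206,200),(313,200)]),.05).round(3).tolist())
print('strip far corners',plane(c,f([(231,103),(289,103)]),.147).round(3).tolist())
E
```

```text
rim outer F/B left corners [[0.437, 0.208, 0.05], [0.566, 0.205, 0.05]]
rim inner [[0.444, 0.201, 0.05], [0.56, 0.199, 0.05], [0.437, 0.077, 0.05], [0.564, 0.075, 0.05]]
strip far corners [[0.486, 0.191, 0.147], [0.521, 0.191, 0.147]]
```

```bash
python3 -m inch '{"translation":[[-0.002,-0.002,0.02],[0,0,0.025],[0,0,0.025],[0,0,0.025],[0,0,0.015],[0,0,0.008],[0,0,0.004],[0,0,0.002],[0,0,0],[0,0,0]],"twist":[[0,0,0],[0,0,0],[0,0,0],[0,0,0],[0,0,0],[0,0,0],[0,0,0],[0,0,0],[0,0,0],[0,0,0]],"gripper":[0.02,0.02,0.02,0.02,0.02,0.02,0.02,0.02,0.02,0.02]}'
python3 -c "
from h import *
need(.5015,.1215,.018,88.8)"
```

```text
t: 8.63
tool_pos: [0.5014, 0.1211, 0.0204]
tcp_rot: [2.237, 2.204, 0.002]
wrist_force: [0.2, 0.2, -0.8]
gripper_width: 0.0333
grasp_force: 49.9
t 8.63 pos [0.5014 0.1211 0.0204] F [ 0.2  0.2 -0.8] w 0.0333 grip 49.9
shift(tool) [0.0004 0.0001 0.0024] yaw 89.16 tilt 0.12 ('twist z', np.float64(0.0064))
```

```bash
python3 -m inch '{"translation":[[0,0,0.001],[0,0,0.001],[0,0,0.001],[0,0,0]],"twist":[[0,0,0],[0,0,0],[0,0,0],[0,0,0]],"gripper":[0.02,0.02,0.02,0.02]}'
python3 -m inch '{"translation":[[0,0,0],[0,0,0],[0,0,0],[0,0,0],[0,0,0],[0,0,0],[0,0,0],[0,0,0]],"twist":[[0,0,0],[0,0,0],[0,0,0],[0,0,0],[0,0,0],[0,0,0],[0,0,0],[0,0,0]],"gripper":[0.036,0.039,0.044,0.05,0.05,0.05,0.05,0.05]}'
python3 -m inch '{"translation":[[0,0,-0.005],[0,0,-0.015],[0,0,-0.03],[0,0,-0.035],[0,0,-0.035],[0,0,0],[0,0,0]],"twist":[[0,0,0],[0,0,0],[0,0,0],[0,0,0],[0,0,0],[0,0,0],[0,0,0]],"gripper":[0.05,0.05,0.05,0.05,0.05,0.05,0.05]}'
python3 - <<'E'
from h import *
c=cap('wrist');need(.38,.123,.14,88.8);P=cloud(c)
b=np.hstack([c['img'],np.zeros((400,0,3),np.uint8)])
X,Y,Z=[P[...,i] for i in range(3)]
m=(X>.45)&(X<.555)&(Y>.03)&(Y<.195)&(Z<.04)
print('floor-ish z hist',np.histogram(Z[m],np.arange(.006,.04,.003)))
m&=Z>.0175;print('strip',m.sum(),np.percentile(P[m],[3,50,97],axis=0).round(3).tolist())
m=(Z>.0565)&(Z<.066)&(X>.35)&(X<.46)&(Y>0)&(Y<.24);print('front top',np.percentile(P[m],[3,50,97],axis=0).round(3).tolist())
E
```

```text
t: 8.97
tool_pos: [0.5017, 0.1209, 0.0176]
tcp_rot: [2.237, 2.204, 0.003]
wrist_force: [-1.2, 0.4, 4.5]
gripper_width: 0.0336
grasp_force: 50.8
t: 9.63
tool_pos: [0.5004, 0.1209, 0.0162]
tcp_rot: [-2.238, -2.205, 0.0]
wrist_force: [0.4, -0.4, -0.2]
gripper_width: 0.0499
grasp_force: 0.0
t: 10.22
tool_pos: [0.5024, 0.121, 0.1393]
tcp_rot: [2.235, 2.202, 0.007]
wrist_force: [-0.3, -0.3, -0.4]
gripper_width: 0.0502
grasp_force: 0.0
t 10.27 pos [0.5009 0.1209 0.1371] F [-0.1 -0.1 -0.6] w 0.0498 grip 0.0
shift(tool) [ 0.0003 -0.1209 -0.0031] yaw 89.14 tilt 0.1 ('twist z', np.float64(0.006))
floor-ish z hist (array([   0,  835, 9512,  131, 2834, 2354,  129,  122,  132,  131,  133]), array([0.006, 0.009, 0.012, 0.015, 0.018, 0.021, 0.024, 0.027, 0.03 ,
       0.033, 0.036, 0.039]))
strip 5888 [[0.473, 0.041, 0.02], [0.501, 0.117, 0.021], [0.53, 0.186, 0.036]]
front top [[0.411, 0.063, 0.058], [0.423, 0.146, 0.06], [0.434, 0.209, 0.061]]
```

```bash
python3 -m inch '{"translation":[[0,-0.032,0],[0,-0.032,0],[0,-0.032,0],[0,-0.03,0],[0,0,0.03],[0,0,0.03],[0,0,0.03],[0,0,0.015],[0,0,0],[0,0,0]],"twist":[[0,0,0],[0,0,0],[0,0,0],[0,0,0],[0,0,0],[0,0,0],[0,0,0],[0,0,0],[0,0,0],[0,0,0]],"gripper":[0,0,0,0,0,0,0,0,0,0]}'
python3 -m inch '{"translation":[[0,0.005,0],[0,0.008,0],[0,0.008,0],[0,0.01,0],[0,0.01,0],[0,0.012,0],[0,0.012,0],[0,0.012,0],[0,0.012,0],[0,0.012,0]],"twist":[[0,0,0],[0,0,0],[0,0,0],[0,0,0],[0,0,0],[0,0,0],[0,0,0],[0,0,0],[0,0,0],[0,0,0]],"gripper":[0,0,0,0,0,0,0,0,0,0]}'
python3 -c "
from h import *
need(.5425,.121,.032,88.8)"
```

```text
t: 11.1
tool_pos: [0.3727, 0.1227, 0.0298]
tcp_rot: [-2.236, -2.202, 0.005]
wrist_force: [0.6, 0.3, 0.7]
gripper_width: 0.0002
grasp_force: 0.0
t: 11.93
tool_pos: [0.477, 0.1213, 0.0315]
tcp_rot: [-2.238, -2.205, -0.0]
wrist_force: [-1.8, 0.5, 2.4]
gripper_width: 0.0001
grasp_force: 1.1
t 11.93 pos [0.477  0.1213 0.0315] F [-1.8  0.5  2.4] w 0.0001 grip 1.1
shift(tool) [ 0.0007  0.0655 -0.0005] yaw 89.14 tilt 0.01 ('twist z', np.float64(0.0059))
```

```bash
python3 -m inch '{"translation":[[0,0.012,0],[0,0.012,0],[0,0.012,0],[0,0.01,0],[0,0.008,0],[0,0.005,0],[0,0.003,0],[0,0.002,0],[0,0,0],[0,0,0]],"twist":[[0,0,0],[0,0,0],[0,0,0],[0,0,0],[0,0,0],[0,0,0],[0,0,0],[0,0,0],[0,0,0],[0,0,0]],"gripper":[0,0,0,0,0,0,0,0,0,0]}'
python3 -m inch '{"translation":[[0,0.003,0],[0,0.002,0],[0,0,0]],"twist":[[0,0,0],[0,0,0],[0,0,0]],"gripper":[0,0,0]}'
```

```text
t: 12.77
tool_pos: [0.5396, 0.1203, 0.0313]
tcp_rot: [2.238, 2.204, 0.001]
wrist_force: [-0.7, -0.3, -0.1]
gripper_width: 0.0001
grasp_force: 0.0
t: 13.02
tool_pos: [0.5423, 0.1203, 0.0309]
tcp_rot: [-2.235, -2.202, 0.007]
wrist_force: [-9.2, -0.1, 7.0]
gripper_width: -0.0003
grasp_force: 4.7
```

```bash
python3 -m inch '{"translation":[[0,0.002,0],[0,0.001,0],[0,0,0]],"twist":[[0,0,0],[0,0,0],[0,0,0]],"gripper":[0,0,0]}'
python3 -m inch '{"translation":[[0,-0.004,0],[0,-0.01,0],[0,-0.02,0],[0,-0.02,-0.02],[0,0,-0.035],[0,0,-0.035],[0,0,-0.035],[0,0,-0.035],[0,0,0],[0,0,0]],"twist":[[0,0,0],[0,0,0],[0,0,0],[0,0,0],[0,0,0],[0,0,0],[0,0,0],[0,0,0],[0,0,0],[0,0,0]],"gripper":[0,0,0,0,0.05,0.05,0.05,0.05,0.05,0.05]}'
python3 - <<'E'
from h import *
c=cap('scene');P=cloud(c);np.save('scene1.npy',c,allow_pickle=True)
w=cap('wrist');need(.545,-.057,.19,88.8);Q=cloud(w)
for n,P in(('scene',P),('wrist',Q)):
    X,Y,Z=[P[...,i] for i in range(3)]
    m=(Z>.052)&(Z<.066)&(X>.5)&(X<.575)&(Y>.03)&(Y<.21)
    print(n,'front',m.sum(),np.percentile(P[m],[3,50,97],axis=0).round(3).tolist() if m.any() else'')
    m=(Z>.082)&(Z<.115)&(Y>-.1)&(Y<0)&(X>.5)&(X<.56);print('tab',m.sum(),np.percentile(P[m],[3,50,97],axis=0).round(3).tolist() if m.any() else'')
cv2.imwrite('pics/w3.png',np.vstack([w['img'],])[...,::-1])
E
```

```text
t: 13.27
tool_pos: [0.5423, 0.1203, 0.0308]
tcp_rot: [-2.23, -2.199, 0.016]
wrist_force: [-20.8, -1.1, 17.4]
gripper_width: 0.0003
grasp_force: 11.0
t: 14.1
tool_pos: [0.495, 0.1211, 0.1941]
tcp_rot: [2.235, 2.202, 0.008]
wrist_force: [0.9, 0.5, -0.3]
gripper_width: 0.05
grasp_force: 0.0
t 14.2 pos [0.4928 0.121  0.1904] F [-0.2  0.5 -0.3] w 0.0498 grip 0.0
shift(tool) [-0.1772  0.0549  0.0003] yaw 89.14 tilt 0.06 ('twist z', np.float64(0.0059))
scene front 204 [[0.554, 0.035, 0.055], [0.562, 0.118, 0.061], [0.568, 0.203, 0.065]]
tab 86 [[0.527, -0.072, 0.091], [0.545, -0.062, 0.1], [0.559, -0.049, 0.105]]
wrist front 3130 [[0.556, 0.059, 0.053], [0.565, 0.139, 0.06], [0.574, 0.206, 0.061]]
tab 2 [[0.548, -0.048, 0.084], [0.548, -0.047, 0.085], [0.548, -0.047, 0.086]]
```

View pics/w3.png

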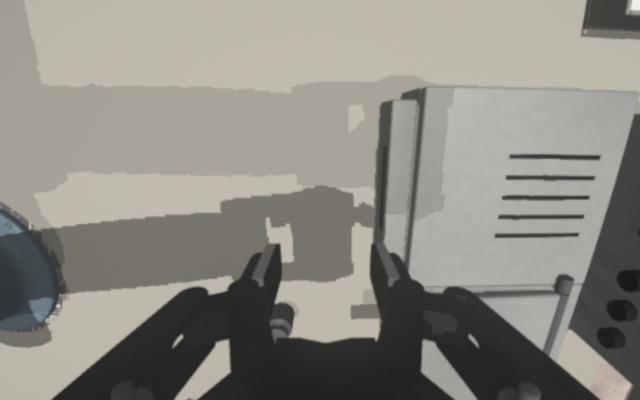

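The drawer is shut: the front face is at x≈.556 against an expected .557. The wrist view shows the panel at (398,180) flush beside the case, with the tab hidden under the right finger. Next I'll turn the tool to pinch across y and go over the tab.

```bash
python3 -m inch '{"translation":[[0,0,0],[0,0,0],[0,0,0],[0,0,0],[0,0,0],[0,0,0],[0,0,0],[0,0,0],[0,0,0],[0,0,0]],"twist":[[0,0,0.1213],[0,0,0.1213],[0,0,0.1213],[0,0,0.1213],[0,0,0.1213],[0,0,0.1213],[0,0,0.1213],[0,0,0.1213],[0,0,0.1213],[0,0,0.1213]],"gripper":[0.06,0.06,0.06,0.06,0.06,0.06,0.06,0.06,0.06,0.06]}' >/dev/null
python3 -m inch '{"translation":[[0,0,0],[0,0,0],[0,0,0],[0.005,0.03,0],[0.01,0.03,0],[0.01,0.03,0],[0.01,0.03,0],[0.01,0.03,0],[0.01,0.027,0],[0,0,0]],"twist":[[0,0,0.1213],[0,0,0.1213],[0,0,0.1213],[0,0,0],[0,0,0],[0,0,0],[0,0,0],[0,0,0],[0,0,0],[0,0,0]],"gripper":[0.06,0.06,0.06,0.06,0.06,0.06,0.06,0.06,0.06,0.06]}'
python3 - <<'E'
from h import *
robot.get_obs();cap('wrist');w=cap('wrist');need(.544,-.057,.067,-1.2);Q=cloud(w);np.save('w4.npy',w,allow_pickle=True)
X,Y,Z=[Q[...,i] for i in range(3)]
g=cv2.cvtColor(w['img'],cv2.COLOR_RGB2GRAY)
m=(Z>.085)&(Z<.105)&(Y>-.1)&(Y<0)&(X>.5)&(X<.60)&(g<70);print('tab+fairing',m.sum(),np.percentile(Q[m],[2,50,98],axis=0).round(3).tolist())
for a,b in((.52,.545),(.545,.56),(.56,.572)):
    k=m&(X>a)&(X<b)
    if k.sum()>5:print(a,k.sum(),np.percentile(Q[k],[2,50,98],axis=0).round(3).tolist())
save(w,'pics/w4.png')
E
```

```text
t: 15.87
tool_pos: [0.5449, -0.061, 0.1892]
tcp_rot: [3.141, -0.04, -0.004]
wrist_force: [0.1, 1.3, -0.3]
gripper_width: 0.06
grasp_force: 0.0
t 15.97 pos [ 0.5437 -0.0576  0.1891] F [-0.5  0.2 -0.9] w 0.06 grip 0.0
shift(tool) [ 0.0007 -0.0004  0.1221] yaw -1.32 tilt 0.23 ('twist z', np.float64(-0.0021))
tab+fairing 1779 [[0.531, -0.087, 0.096], [0.562, -0.062, 0.099], [0.582, -0.039, 0.101]]
0.52 409 [[0.53, -0.07, 0.099], [0.537, -0.059, 0.1], [0.545, -0.049, 0.101]]
0.545 427 [[0.545, -0.07, 0.098], [0.553, -0.06, 0.1], [0.56, -0.049, 0.101]]
0.56 330 [[0.56, -0.073, 0.097], [0.566, -0.061, 0.099], [0.572, -0.048, 0.101]]
```

View pics/w4.png

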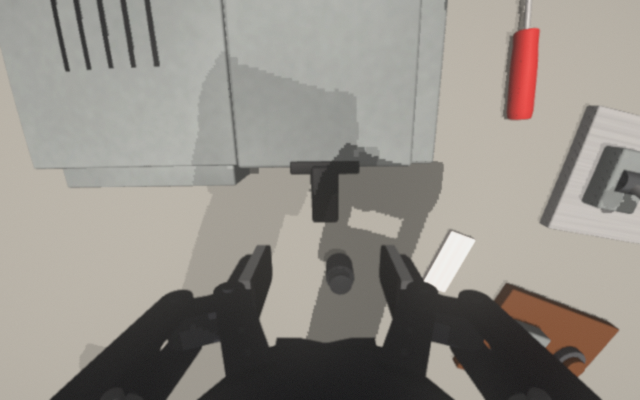

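The wrist view shows the black tab at (325,195) with its fairing at (325,167), the weight at (340,272) and the short strip at (450,262). The tab centre comes out at y≈-.0595, x .530–.58, which fits the 50 mm length and 24 mm width.

```bash
python3 -m inch '{"translation":[[0.003,0.002,0.03],[0,0,0.03],[0,0,0.03],[0,0,0.02],[0,0,0.01],[0,0,0],[0,0,0],[0,0,0],[0,0,0],[0,0,0]],"twist":[[0,0,0],[0,0,0],[0,0,0],[0,0,0],[0,0,0],[0,0,0],[0,0,0],[0,0,0],[0,0,0],[0,0,0]],"gripper":[0.06,0.06,0.06,0.06,0.06,0.06,0.03,0.015,0.01,0.01]}' 30
python3 -m inch '{"translation":[[0,0,0],[0,0,0],[0,0,0]],"twist":[[0,0,0],[0,0,0],[0,0,0]],"gripper":[0.01,0.01,0.01]}'
python3 - <<'E'
import numpy as np
th=np.radians(np.arange(0,64,6.));p=.203*np.c_[1-np.cos(th),np.sin(th)];print(np.diff(p,axis=0).round(4).tolist(),p[-1])
E
```

```text
t: 16.8
tool_pos: [0.549, -0.0584, 0.0731]
tcp_rot: [-3.14, 0.033, -0.005]
wrist_force: [1.1, 5.1, 1.7]
gripper_width: 0.0237
grasp_force: 34.1
t: 17.05
tool_pos: [0.549, -0.0584, 0.0731]
tcp_rot: [-3.14, 0.033, -0.005]
wrist_force: [0.3, 5.7, 1.8]
gripper_width: 0.0233
grasp_force: 34.1
[[0.0011, 0.0212], [0.0033, 0.021], [0.0055, 0.0205], [0.0076, 0.0198], [0.0096, 0.0189], [0.0116, 0.0178], [0.0134, 0.0165], [0.015, 0.015], [0.0165, 0.0134], [0.0178, 0.0116]] [0.1015     0.17580316]
```

```bash
python3 -m inch '{"translation":[[0.0003,0,-0.0106],[0.0008,0,-0.0106],[0.0014,0,-0.0105],[0.0019,0,-0.0105],[0.0025,0,-0.0103],[0.003,0,-0.0102],[0.0036,0,-0.01],[0.004,0,-0.0098],[0,0,0],[0,0,0]],"twist":[[0,0,0],[0,0,0],[0,0,0],[0,0,0],[0,0,0],[0,0,0],[0,0,0],[0,0,0],[0,0,0],[0,0,0]],"gripper":[0.01,0.01,0.01,0.01,0.01,0.01,0.01,0.01,0.01,0.01]}'
```

```text
t: 17.88
tool_pos: [0.5662, -0.0586, 0.1555]
tcp_rot: [-3.14, 0.032, -0.005]
wrist_force: [1.1, 5.2, 1.7]
gripper_width: 0.0234
grasp_force: 33.0
```

```bash
python3 -m inch '{"translation":[[0.0046,0,-0.0096],[0.005,0,-0.0093],[0.0056,0,-0.009],[0.006,0,-0.0088],[0.0065,0,-0.0084],[0.0069,0,-0.0081],[0.0073,0,-0.0077],[0.0077,0,-0.0073],[0,0,0],[0,0,0]],"twist":[[0,0,0],[0,0,0],[0,0,0],[0,0,0],[0,0,0],[0,0,0],[0,0,0],[0,0,0],[0,0,0],[0,0,0]],"gripper":[0.01,0.01,0.01,0.01,0.01,0.01,0.01,0.01,0.01,0.01]}'
python3 -m inch '{"translation":[[0.008,0,-0.0069],[0.0085,0,-0.0065],[0.0087,0,-0.006],[0.0091,0,-0.0056],[0,0,0],[0,0,0],[0,0,0]],"twist":[[0,0,0],[0,0,0],[0,0,0],[0,0,0],[0,0,0],[0,0,0],[0,0,0]],"gripper":[0.01,0.01,0.01,0.01,0.01,0.01,0.01]}'
python3 - <<'E'
from h import *
need(.65,-.0585,.245)
c=cap('scene');P=cloud(c);s=cap('side');S=cloud(s)
for n,P in(('scene',P),('side',S)):
    X,Y,Z=[P[...,i] for i in range(3)]
    m=(Z>.11)&(Z<.21)&(X>.62)&(X<.78)&(Y<-.09)&(Y>-.128);t=P[m]
    if len(t)>20:
        v=np.linalg.svd(t[:,[0,2]]-t[:,[0,2]].mean(0),full_matrices=0)[2][0];print(n,len(t),'lid angle',np.degrees(np.arctan2(abs(v[1]),abs(v[0]))),t.mean(0).round(3))
    m=(Z>.1)&(Z<.155)&(X>.66)&(X<.78)&(Y<-.14)&(Y>-.165);t=P[m]
    if len(t)>8:
        v=np.linalg.svd(t[:,[0,2]]-t[:,[0,2]].mean(0),full_matrices=0)[2][0];print(n,len(t),'guide angle',np.degrees(np.arctan2(abs(v[1]),abs(v[0]))))
E
```

```text
t: 18.72
tool_pos: [0.6158, -0.0593, 0.2228]
tcp_rot: [-3.139, 0.032, -0.003]
wrist_force: [4.2, 7.0, -6.2]
gripper_width: 0.0236
grasp_force: 32.0
t: 19.3
tool_pos: [0.6497, -0.0598, 0.247]
tcp_rot: [-3.139, 0.032, -0.001]
wrist_force: [4.8, 7.0, -8.3]
gripper_width: 0.0235
grasp_force: 32.6
t 19.3 pos [ 0.6497 -0.0598  0.247 ] F [ 4.8  7.  -8.3] w 0.0235 grip 32.6
shift(tool) [ 0.0002 -0.0013  0.002 ] yaw -1.17 tilt 0.17 
scene 502 lid angle 59.30331148915299 [ 0.708 -0.109  0.161]
scene 54 guide angle 56.47586803712274
side 71 lid angle 59.26390855011893 [ 0.698 -0.109  0.163]
side 17 guide angle 60.31921038492291
```

The lid is at 59° in both views, so I'm releasing and retreating straight up. Then I'll go behind the toggle of the grey end cap.

```bash
python3 -m inch '{"translation":[[0,0,0],[0,0,0],[0,0,0],[0,0,0],[0,0,0],[0,0,0],[0,0,-0.01],[0,0,-0.02],[0,0,-0.025],[0,0,-0.03]],"twist":[[0,0,0],[0,0,0],[0,0,0],[0,0,0],[0,0,0],[0,0,0],[0,0,0],[0,0,0],[0,0,0],[0,0,0]],"gripper":[0.03,0.04,0.05,0.06,0.06,0.06,0.06,0.06,0.06,0.06]}'
python3 -m inch '{"translation":[[0,0,0],[0,0,0],[0,0,0],[0,0,0],[0,0,0]],"twist":[[0,0,0],[0,0,0],[0,0,0],[0,0,0],[0,0,0]],"gripper":[0.06,0.03,0,0,0]}'
python3 - <<'E'
from h import *
need(.465,-.382,.25,-11.7)
c=cap('scene');P=cloud(c);X,Y,Z=[P[...,i] for i in range(3)]
m=(Z>.11)&(Z<.21)&(X>.62)&(X<.78)&(Y<-.09)&(Y>-.128);t=P[m]
v=np.linalg.svd(t[:,[0,2]]-t[:,[0,2]].mean(0),full_matrices=0)[2][0];print(len(t),'lid angle',np.degrees(np.arctan2(abs(v[1]),abs(v[0]))))
m=(Z>.095)&(Z<.14)&(Y>-.43)&(Y<-.36)&(X>.46)&(X<.58);print('ball',P[m].mean(0).round(3),m.sum(),np.percentile(P[m],[5,95],axis=0).round(3).tolist())
m=(Z>.036)&(Z<.06)&(Y>-.44)&(Y<-.34)&(X>.46)&(X<.62);print('housing',P[m].mean(0).round(3),m.sum(),np.percentile(P[m],[5,95],axis=0).round(3).tolist())
E
```

```text
t: 20.23
tool_pos: [0.6484, -0.0612, 0.3321]
tcp_rot: [-3.141, 0.033, 0.004]
wrist_force: [0.4, -1.0, 0.4]
gripper_width: 0.0598
grasp_force: 0.0
t: 20.65
tool_pos: [0.6485, -0.0612, 0.3304]
tcp_rot: [-3.141, 0.033, 0.004]
wrist_force: [-0.1, -0.6, 0.2]
gripper_width: 0.0116
grasp_force: 0.0
t 20.65 pos [ 0.6485 -0.0612  0.3304] F [-0.1 -0.6  0.2] w 0.0116 grip 0.0
shift(tool) [-0.1765  0.3246  0.0806] yaw -1.21 tilt 0.16 ('twist z', np.float64(0.183))
504 lid angle 59.45682110276323
ball [ 0.517 -0.395  0.122] 82 [[0.506, -0.404, 0.099], [0.525, -0.384, 0.134]]
housing [ 0.549 -0.4    0.045] 344 [[0.515, -0.424, 0.039], [0.577, -0.377, 0.054]]
```

```bash
python3 -m inch '{"translation":[[-0.0177,0.0325,0],[-0.0177,0.0325,0],[-0.0177,0.0325,0],[-0.0177,0.0325,0],[-0.0177,0.0325,0],[-0.0177,0.0325,0],[-0.0177,0.0325,0],[-0.0177,0.0325,0],[-0.0177,0.0325,0],[-0.0177,0.0325,0]],"twist":[[0,0,0],[0,0,0],[0,0,0],[0,0,0],[0,0,0],[0,0,0],[0,0,0],[0,0,0],[0,0,0],[0,0,0]],"gripper":[0,0,0,0,0,0,0,0,0,0]}'
python3 -m inch '{"translation":[[0,0,0],[0,0,0],[0,0,0.03],[0,0,0.03],[0,0,0.03],[0,0,0.03],[0,0,0],[0,0,0]],"twist":[[0,0,0.0915],[0,0,0.0915],[0,0,0],[0,0,0],[0,0,0],[0,0,0],[0,0,0],[0,0,0]],"gripper":[0,0,0,0,0,0,0,0]}'
python3 -c "
from h import *
need(.465,-.382,.095,-11.7);need(.562,-.402,.095)"
```

```text
t: 21.53
tool_pos: [0.4639, -0.3837, 0.3313]
tcp_rot: [-3.141, 0.033, 0.001]
wrist_force: [1.4, 0.3, 0.3]
gripper_width: 0.0002
grasp_force: 0.0
t: 22.2
tool_pos: [0.4644, -0.3815, 0.21]
tcp_rot: [-3.122, 0.32, 0.005]
wrist_force: [-0.6, 0.6, 1.1]
gripper_width: 0.0001
grasp_force: 0.0
t 22.2 pos [ 0.4644 -0.3815  0.21  ] F [-0.6  0.6  1.1] w 0.0001 grip 0.0
shift(tool) [0.0011 0.0007 0.115 ] yaw -11.69 tilt 0.28 ('twist z', np.float64(0.0001))
t 22.2 pos [ 0.4644 -0.3815  0.21  ] F [-0.6  0.6  1.1] w 0.0001 grip 0.0
shift(tool) [0.1001 0.0006 0.1147] yaw -11.69 tilt 0.28
```

```bash
python3 -m inch '{"translation":[[0,0,0.035],[0,0,0.035],[0,0,0.03],[0,0,0.015],[0,0,0],[0.01,0,0],[0.01,0,0],[0.008,0,0],[0.008,0,0],[0.008,0,0]],"twist":[[0,0,0],[0,0,0],[0,0,0],[0,0,0],[0,0,0],[0,0,0],[0,0,0],[0,0,0],[0,0,0],[0,0,0]],"gripper":[0,0,0,0,0,0,0,0,0,0]}'
python3 -m inch '{"translation":[[0.01,0,0],[0.01,0,0],[0.01,0,0],[0.01,0,0],[0.008,0,0],[0.005,0,0],[0,0,0]],"twist":[[0,0,0],[0,0,0],[0,0,0],[0,0,0],[0,0,0],[0,0,0],[0,0,0]],"gripper":[0,0,0,0,0,0,0]}'
python3 - <<'E'
from h import *
need(.562,-.402,.095)
c=cap('scene');P=cloud(c);X,Y,Z=[P[...,i] for i in range(3)]
m=(Z>.095)&(Z<.135)&(Y>-.43)&(Y<-.37)&(X>.5)&(X<.66);print('ball+fingers',np.percentile(P[m],[5,50,95],axis=0).round(3).tolist(),m.sum())
E
```

```text
t: 23.03
tool_pos: [0.5101, -0.3923, 0.0987]
tcp_rot: [3.123, -0.319, 0.003]
wrist_force: [-0.6, -0.4, 0.3]
gripper_width: -0.0002
grasp_force: 0.6
t: 23.62
tool_pos: [0.5607, -0.4021, 0.0965]
tcp_rot: [-3.125, 0.319, 0.002]
wrist_force: [-0.3, 0.1, 0.6]
gripper_width: 0.0001
grasp_force: 0.6
t 23.62 pos [ 0.5607 -0.4021  0.0965] F [-0.3  0.1  0.6] w 0.0001 grip 0.6
shift(tool) [ 0.0013 -0.0003  0.0015] yaw -11.66 tilt 0.07 
ball+fingers [[0.565, -0.418, 0.112], [0.581, -0.406, 0.123], [0.595, -0.392, 0.131]] 111
```

```bash
python3 -m inch '{"translation":[[0.003,0,0],[0.003,0,0],[0,0,0]],"twist":[[0,0,0],[0,0,0],[0,0,0]],"gripper":[0,0,0]}'|grep -E "pos|force"
python3 -m inch '{"translation":[[0.003,0,0],[0.002,0,0],[0,0,0]],"twist":[[0,0,0],[0,0,0],[0,0,0]],"gripper":[0,0,0]}'|grep -E "pos|force"
```

```text
tool_pos: [0.5616, -0.4023, 0.0964]
wrist_force: [-19.7, 4.7, 9.0]
grasp_force: 9.9
tool_pos: [0.5621, -0.4024, 0.0963]
wrist_force: [-36.6, 9.6, 19.1]
grasp_force: 19.8
```

The toggle is on its stop, since the force rises with no further travel. I'll back off and check everything.

```bash
python3 -m inch '{"translation":[[-0.01,0,0],[-0.03,0,0],[-0.035,0,0],[-0.02,0,-0.02],[0,0,-0.035],[0,0,-0.035],[0,0,-0.035],[0,0,0],[0,0,0]],"twist":[[0,0,0],[0,0,0],[0,0,0],[0,0,0],[0,0,0],[0,0,0],[0,0,0],[0,0,0],[0,0,0]],"gripper":[0,0,0,0,0,0,0,0,0]}'
python3 - <<'E'
from h import *
c=cap('scene');P=cloud(c);X,Y,Z=[P[...,i] for i in range(3)]
m=(Z>.095)&(Z<.135)&(Y>-.43)&(Y<-.37)&(X>.5)&(X<.66);print('ball',np.percentile(P[m],[5,50,95],axis=0).round(3).tolist(),m.sum())
m=(Z>.11)&(Z<.21)&(X>.62)&(X<.78)&(Y<-.09)&(Y>-.128);t=P[m]
v=np.linalg.svd(t[:,[0,2]]-t[:,[0,2]].mean(0),full_matrices=0)[2][0];print(len(t),'lid angle',np.degrees(np.arctan2(abs(v[1]),abs(v[0]))))
m=(Z>.052)&(Z<.066)&(X>.4)&(X<.575)&(Y>.03)&(Y<.21);print('front',np.percentile(P[m],[3,50,97],axis=0).round(3).tolist())
a=c['img'][125:300,150:460,::-1];cv2.imwrite('pics/end.png',cv2.resize(a,None,fx=2.58,fy=2.58,interpolation=cv2.INTER_CUBIC))
E
```

```text
t: 24.92
tool_pos: [0.4792, -0.3866, 0.2257]
tcp_rot: [3.12, -0.32, 0.009]
wrist_force: [0.4, 0.7, -0.6]
gripper_width: 0.0002
grasp_force: 0.0
ball [[0.577, -0.418, 0.114], [0.587, -0.408, 0.124], [0.595, -0.399, 0.129]] 69
502 lid angle 59.38858545733477
front [[0.554, 0.034, 0.055], [0.561, 0.122, 0.06], [0.568, 0.203, 0.065]]
```

View pics/end.png

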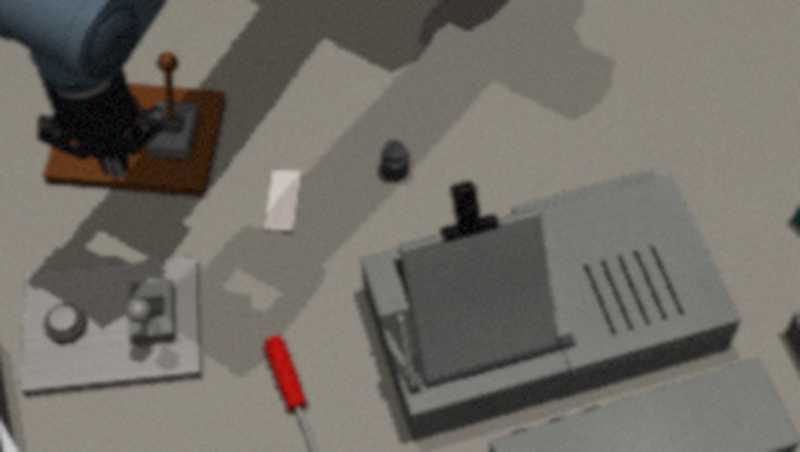

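```bash
python3 - <<'E'
from h import *
c=np.load('scene0.npy',allow_pickle=True).item()
p=plane(c,np.array([(138,250),(139,308)])/2.58+[150,125],.1146);print(p.round(3),np.linalg.norm(p[1]-p[0]))
E
```

```text
[[ 0.511 -0.393  0.115]
 [ 0.582 -0.406  0.115]] 0.07212517166057153
```

```bash
python3 - <<'E'
from h import *
from scipy.optimize import least_squares
for n in('wrist','scene','side'):
    c=cap(n);P=cloud(c);X,Y,Z=[P[...,i] for i in range(3)]
    m=(Z>.108)&(Z<.14)&(Y>-.435)&(Y<-.375)&(X>.55)&(X<.625);t=P[m]
    if len(t)<15:print(n,len(t));continue
    s=least_squares(lambda q:np.linalg.norm(t-q,axis=1)-.013,t.mean(0)-[0,0,.005],loss='soft_l1',f_scale=.002);q=s.x
    xl=(q-[.538,-.448,0])@[.979,-.203,0];print(n,len(t),q.round(4),'local x',xl.round(4),'joint from z/x',.5+np.arctan2(xl,q[2]-.04),'r',np.hypot(xl,q[2]-.04))
E
```

```text
wrist 823 [ 0.5839 -0.4088  0.1145] local x 0.037 joint from z/x 0.9608276910054943 r 0.08322734139024815
scene 68 [ 0.583  -0.409   0.1157] local x 0.0361 joint from z/x 0.9455093628671392 r 0.08386935248369716
side 31 [ 0.5855 -0.4053  0.1161] local x 0.0378 joint from z/x 0.9612412889027429 r 0.08495611700445489
```

The toggle is at about 0.96 rad in all three views. In the final picture the lid is up at (490,290), the drawer is shut, the toggle ball leans away at (138,308) on the grey cap, and the other things are undisturbed. Handing in.

```bash
python3 -c "
from bench import robot
print(robot.close_job())"
```

```text
the job is handed in; nothing more can be done
None
```

I handed the job in at about 25 s with every step done: the long strip lies flat in the shut drawer, the lid stands at about 59°, and the toggle is on at about 0.96 rad. I never touched the chrome button and saw no other loose thing move; the verdict was not shown.

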